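Open the air supply valve fully and start the cylinder rig

TASK

Start the pneumatic test rig: with the fingertips push the cross-bar lever of the air supply valve past its first click (half flow) all the way over to its second stop (full flow). After that, press the metal start button on the small control box all the way in and let it go. Only push, pick nothing up, and leave the ball-headed lever and the loose parts on the bench as they are.

Things in the scene. Friction and masses are not known exactly. Their poses are not given: they have to be found in the camera images.
- supply_valve: Aluminium hand valve bolted to the bench: body 160 x 66 x 70 mm high (x, y, z) on a 200 mm long, 50 mm wide foot plate; brass ports stick out 16 mm at both sides. Origin: centre of its underside, z up. A slot along its x axis lets the lever swing; its lever ends in a cross-bar (T shape). The lever pivots about the valve's y axis at a point 30 mm above the origin. The valve's +x is the opening direction, within about 0.4 rad of away from the robot.
- bar_lever (a joint): Angle, rad. About 0: closed, leaning 0.49 from upright to the valve's -x. 0.38 to 0.56: first detent (half flow), nearly upright. 0.96 to 1.0 (hard limit): second stop (full flow), leaning 0.49 to +x. In between it springs to a neighbouring position; past about 0.8 it snaps into the second stop. Each hump takes 4 to 8 N at the bar, then the lever jumps ahead of the finger. The bar travels 105 mm.
- bar_lever_grip (a point): Centre of the cross-bar of the supply valve's lever: a black round bar of 16 mm diameter, 56 mm long, lying level along the valve's y axis, 110 mm from the pivot (about 127 mm above the bench when closed, 140 mm upright). The stem below it is a steel flat, 8 mm (swing direction) x 12 mm. Moves with the lever.
- vent_valve: Aluminium hand valve bolted to the bench: body 160 x 66 x 70 mm high (x, y, z) on a 200 mm long, 50 mm wide foot plate; brass ports stick out 16 mm at both sides. Origin: centre of its underside, z up. A slot along its x axis lets the lever swing; the same as the supply valve, but its lever ends in a ball. To be left alone. The two valves stand left and right of the control box, either way round.
- ball_lever (a joint): Angle of the ball-headed lever, rad: 0 closed (must stay there), same motion as the other lever.
- ball_lever_grip (a point): Centre of the 28 mm black ball on the vent valve's lever, 110 mm from its pivot, about 127 mm above the bench.
- start_box: Grey control box, 90 x 80 x 50 mm (x, y, z), fixed to the bench. Origin: centre of its underside. On its top stand the push button (18 mm from the centre towards the box's -x, the robot's side) and a small fixed black selector knob (27 mm towards +x, 18 mm wide, top 61 mm above the bench).
- start_button (a joint): Travel of the start button, m: 0 out, 0.006 fully pressed (5 N there). It springs back.
- start_button_top (a point): Centre of the top face of the steel start button, 32 mm in diameter, about 72 mm above the bench when out, in a black round collar on the control box that stays below the cap when it is pressed in. Pressed straight down.
- oil_bottle_mid (a point): Middle of a loose oil bottle standing upright, 42 mm diameter, 110 mm tall, 120 g. Bystander.
- coupling_mid (a point): Middle of a loose brass coupling standing upright, 32 mm diameter, 46 mm tall. Bystander.
- sleeve_mid (a point): Middle of a loose steel sleeve standing on end, 44 mm outer diameter, 40 mm tall. Bystander.
- end_cap_mid (a point): Middle of a loose aluminium end cap, 40 mm diameter, 26 mm tall. Bystander.
There are look-alikes about, which are no part of the job. There is more than one size of the start_box; the job needs the smallest. Leave any turquoise look-alike of the supply_valve alone.

How it is judged (in metres and radians):
On the way, in this order (a step that is already met when the one before it is completed fails the run):
1. the cross-bar lever is at its second stop (value of joint bar_lever above 0.93 rad), for 0.2 s.
2. the start button is pressed in with the lever at its second stop (value of joint start_button above 0.0045 m and value of joint bar_lever above 0.93 rad), for 0.05 s.
At the end, for the whole second after the job is handed in: The cross-bar lever rests at its second stop (above 0.93 rad), the start button has been pressed (over 4.5 mm) after that and is out again (under 1.5 mm), the ball-headed lever is still closed (under 0.1 rad), and every loose part is within 20 mm of where it stood (value of joint bar_lever above 0.93 rad and value of joint start_button below 0.0015 m and value of joint ball_lever below 0.1 rad and velocity of joint bar_lever below 0.05 rad/s and distance of each of oil_bottle_mid, coupling_mid, sleeve_mid, end_cap_mid from where it was at the start of the episode below 0.02 m); the robot touches nothing.
It fails at once if the start button is pressed before the cross-bar lever is at its second stop (value of joint start_button above 0.003 m and value of joint bar_lever below 0.9 rad).
It fails at once if the ball-headed lever is moved (value of joint ball_lever above 0.2 rad).
It fails at once if a loose part is lifted, carried or pushed away (distance of any of oil_bottle_mid, coupling_mid, sleeve_mid, end_cap_mid from where it was at the start of the episode above 0.025 m).
It fails at once if a loose part is knocked over (angle between any of oil_bottle_mid, coupling_mid, sleeve_mid, end_cap_mid's own z axis and vertical above 0.6 rad).
It also fails if it takes over 51 s, if anything falls off the work surface, if the arm or the gripper's body presses on something with over 40 N, if the wrist force passes 120 N, or if a joint passes its speed limit or range.

ROBOT

A 6-joint arm with a two-finger parallel gripper is mounted at the origin on the work surface. World frame = base frame: x ahead of the robot, y to its left, z up, the work surface at z = 0. Lengths are in m, angles in degrees, forces in N, time in s.
With the tool pointing down it reaches from about 0.35 to 0.875 m from the base axis. Payload 15.5 kg.
Tool frame: the origin (TCP) lies on the centre line of the jaws, within the pads' length; the fingertips stand nose_length ahead of it and the grasp point (between the pads) lies 5 mm behind it (nose_length is the distance from the TCP to the fingertips, in m); z points along the fingers, y is the direction in which the jaws open and shut (so a half turn about z gives the same grasp; the last joint's range is limited). The gripper opens to 85 mm and grips with 20 to 120 N. Pads are 22 mm wide; open, the fingers measure 114 mm over their backs; the gripper's body (76 mm by 85 mm) begins 54 mm behind the grasp point. The pads swing forward as they close: fully open they stand 13 mm farther back than shut.
Start: joints at [57.783, 28.281, 77.091, -0, 74.628, -5.472], TCP at [0.281, 0.558, 0.208] pointing down, gripper open.
Joint ranges: [-166.48, 166.48], [-47.26, 123.95], [12.59, 153.08], [-70.14, 250.14], [6.76, 159.57], [-176.63, 176.63]. Speed limits (degrees/s): [108.29, 108.29, 147.25, 172.46, 172.46, 172.46].

INTERFACE

Orientations are given as [roll, pitch, yaw] about the fixed x, y, z axes, in that order (R = Rz(yaw) Ry(pitch) Rx(roll)).
In Python, from workcell import get_state, get_image, sign_off, nose_length gives the robot as it stands.
- The arm moves only by the tool servo_tool, never from a script. Its argument "commands" is a list of rows, each an object of numbers: "x", "y", "z": the shift along the tool's x, y, z in m; "wx", "wy", "wz": the turn, a rotation vector about the tool's x, y, z in degrees. A call has exactly 10 rows; each row is the pose to reach, as a shift and turn from the pose measured when the call began, along the tool's axes at that moment; what a row does not reach only later rows make up. A row lasts 1/8 s, in which the tool goes at most 62.5 mm and 10.7 degrees, less where a joint would pass 70% of its speed; a pose out of reach is approached as far as the arm can. A call with a gripper value outside its range is refused whole. "fingers" is the finger opening in m, from 0 to 0.0854, set as the call begins (left out, the last holds). The fingers move at their own pace and stop on an object; "squeeze" is the grip in N (left out, the last holds). Time passes only in rows, so rows that repeat a pose let the fingers close, or fill a call up. It gives the time, the measured TCP pose, the force and the opening at its end, in the units of the state.
- get_state(): the state, without advancing time (a new reading comes with each control period).
- get_image(name): name is "scene" or "side" or "wrist"; returns a dict with "frame" (420x560x3 uint8, red, green, blue), "mtx" (3x3 intrinsics, pixels), "position" and "attitude" of the camera in the world. Camera axes: x right, y up, looking along -z (the intrinsics and any distortion apply to the point x, -y, -z); pixel columns grow to the right and rows downward; lengths in m; the calibration is good to about 2 mm. A picture is of the moment at which its call begins. There is no depth.
- sign_off(): hands the job in, once; it reports no verdict.
The state is a dict: "time": time; "q": joint angles; "joint_vel": joint speeds; "tau": joint torques, N m; "eef_pos": TCP position; "tool_rot": TCP orientation; "wrist_force": force on the tool from outside, world axes, zero at the start; "moment": the same for the moment, N m; "finger_gap": opening from 0.0 (shut) to 1.0 (fully open).
Only numpy, scipy, OpenCV 4.12 (cv2) and the standard library are available. Lean on these libraries where they do the work, as an engineer would, in place of code of your own. Each camera call takes 0.05 s, during which the arm holds its last target.

## Working session

There is one attempt and no reset: what is moved stays moved. The work goes in short steps, Python scripts to look and compute and a tool call to move; the robot and the scene stay as the last step left them, time stands still between calls to the robot, and variables do not carry over. Pictures are saved under pics/ and viewed, and the job is handed in when it is done.

Besides the shell and the picture viewer there is one more tool, called after "Emit:" by a JSON object that holds its "method" and its "body", one argument or row to a line. servo_tool: Moves the arm, as the interface text tells. Its arguments: {"type":"object","properties":{"commands":{"type":"array","items":{"type":"object","properties":{"x":{"type":"number"},"y":{"type":"number"},"z":{"type":"number"},"wx":{"type":"number"},"wy":{"type":"number"},"wz":{"type":"number"}}}},"fingers":{"type":"number"},"squeeze":{"type":"number"}},"required":["commands"]}

```bash
mkdir -p pics; cat > h.py <<'E'
import numpy as np, cv2
from workcell import *
def save(n,f):
    im=get_image(n); cv2.imwrite('pics/'+f+'.png',im['frame'][:,:,::-1]); np.savez('pics/'+f+'.npz',**{k:np.array(v) for k,v in im.items()}); return im
E
python3 - <<'E'
from h import *
for n in ['scene','side','wrist']:
    im=save(n,n+'1'); print(n,{k:np.array(v).round(4).tolist() for k,v in im.items() if k!='frame'})
print(get_state(), nose_length if not callable(nose_length) else nose_length())
E
```

```text
scene {'mtx': [[440.3222, 0.0, 280.5437], [0.0, 440.3222, 213.39], [0.0, 0.0, 1.0]], 'position': [1.2288, -0.2606, 0.9831], 'attitude': [42.0423, 0.5824, 64.8373]}
side {'mtx': [[537.4735, 0.0, 282.5042], [0.0, 537.4735, 204.8833], [0.0, 0.0, 1.0]], 'position': [0.1826, -0.8509, 0.8555], 'attitude': [52.4151, -0.9238, -18.6177]}
wrist {'mtx': [[307.4836, 0.0, 282.8056], [0.0, 307.4836, 206.7076], [0.0, 0.0, 1.0]], 'position': [0.2177, 0.59, 0.3738], 'attitude': [-16.2413, 0.0473, 63.2776]}
{'time': 0.15, 'q': array([ 5.77844716e+01,  2.83077671e+01,  7.71178084e+01,  8.38679269e-05,
        7.46285451e+01, -5.46993031e+00]), 'joint_vel': array([-0.09567392, -0.02240482, -0.12567365,  0.06583229, -0.08880068,
       -0.00215353]), 'tau': array([ 6.92708745e-04, -8.82522225e+01, -3.84073734e+01, -2.36950727e-04,
        6.83261664e-03,  1.33518956e-04]), 'eef_pos': array([0.28109281, 0.55789832, 0.20763264]), 'tool_rot': array([-1.79946134e+02, -5.23943364e-03,  1.53254377e+02]), 'wrist_force': array([0.39028375, 1.03605239, 0.77362549]), 'moment': array([ 0.03162485,  0.02115043, -0.04514492]), 'finger_gap': 0.9962030442028735} 0.014
```

View pics/scene1.png

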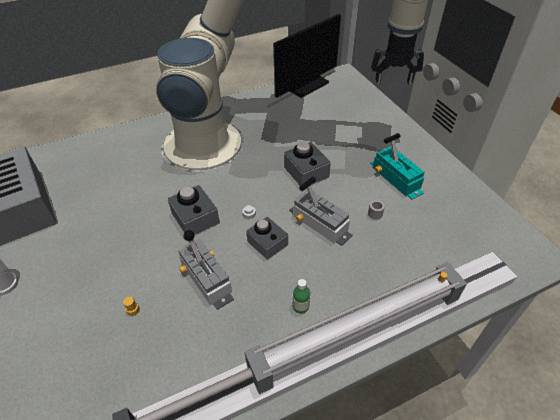

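View pics/side1.png

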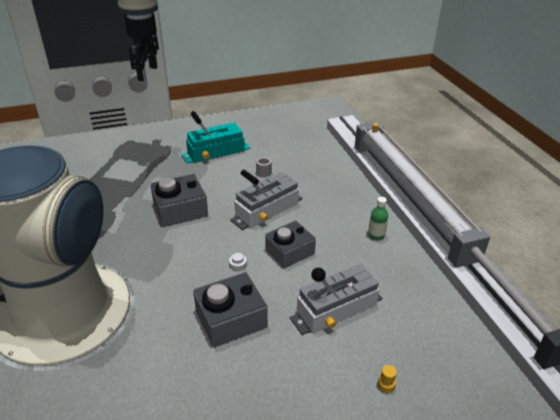

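View pics/wrist1.png

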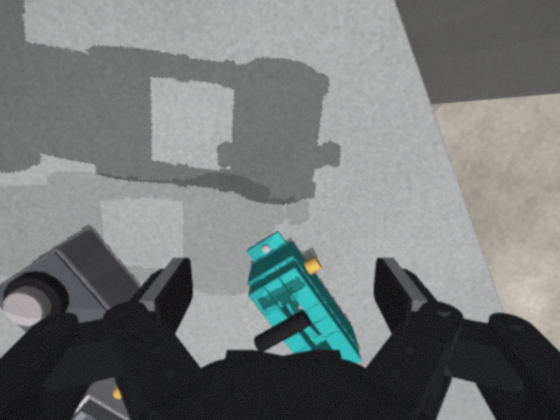

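The two silver valves stand either side of a small box, at scene px (267,237) and side px (290,243). The cross-bar valve is at scene (322,213) and side (268,196). Next I'll zoom in on these.

```bash
python3 - <<'E'
import cv2
a=cv2.imread('pics/scene1.png')[160:280,220:400]; b=cv2.imread('pics/side1.png')[150:270,220:400]
for n,i in (('a',a),('b',b)): cv2.imwrite(f'pics/z{n}.png',cv2.resize(i,None,fx=4.4,fy=4.4,interpolation=cv2.INTER_CUBIC))
E
```

```text
(no output)
```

View pics/za.png

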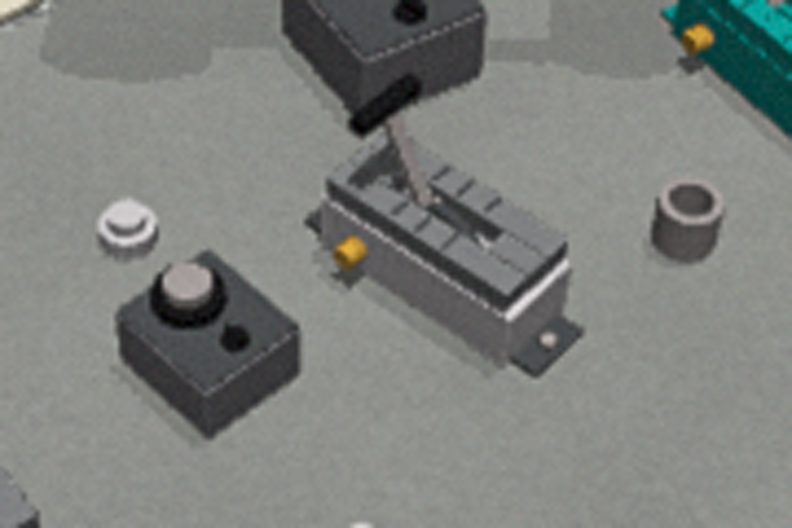

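View pics/zb.png

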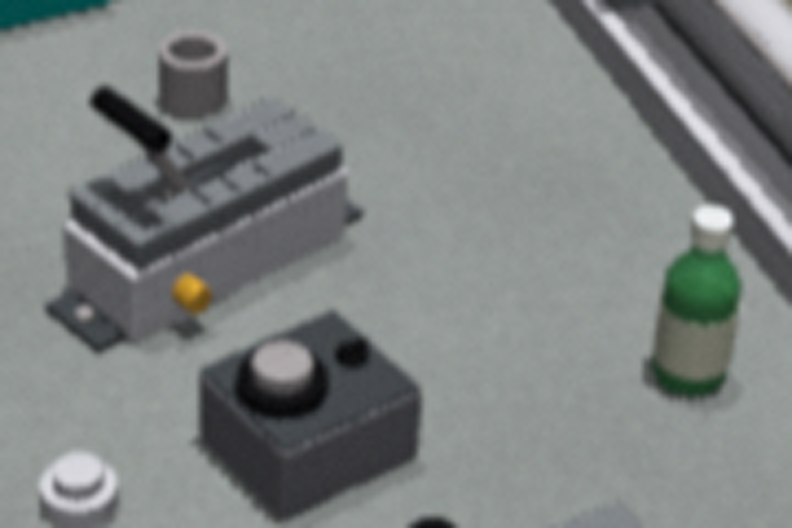

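```bash
cat >> h.py <<'E'
from scipy.spatial.transform import Rotation as Ro
def cam(f):
    d=np.load('pics/'+f+'.npz'); return d['mtx'],d['position'],Ro.from_euler('xyz',d['attitude'],degrees=True).as_matrix()
def ray(c,p):
    K,t,R=c; v=np.linalg.inv(K)@[p[0],p[1],1]; v=R@(v*[1,-1,-1]); return t,v/np.linalg.norm(v)
def plane(c,p,z):
    t,v=ray(c,p); return t+v*(z-t[2])/v[2]
def tri(c1,p1,c2,p2):
    t1,v1=ray(c1,p1); t2,v2=ray(c2,p2)
    s=np.linalg.lstsq(np.c_[v1,-v2],t2-t1,rcond=None)[0]; a=t1+s[0]*v1;b=t2+s[1]*v2
    return (a+b)/2, np.linalg.norm(a-b)
def proj(c,X):
    K,t,R=c; x=R.T@(np.array(X)-t)*[1,-1,-1]; x=K@x; return x[:2]/x[2]
E
python3 - <<'E'
from h import *
S=cam('scene1');D=cam('side1')
s=lambda x,y:(220+(x+.5)/4.4-.5,160+(y+.5)/4.4-.5)
d=lambda x,y:(220+(x+.5)/4.4-.5,150+(y+.5)/4.4-.5)
for n,a,b in [('bar-y',(357,125),(163,138)),('bar+y',(413,85),(100,100)),('button',(188,285),(283,360)),
 ('box1',(118,315),(280,450)),('box2',(208,390),(420,390)),('box3',(300,330),(335,312)),('box4',(208,252),(200,380)),
 ('bracket',(350,250),(192,293)),('sleeve',(687,200),(193,50)),('cap',(128,212),(79,468))]:
    P,e=tri(S,s(*a),D,d(*b)); print(n,P.round(4),round(e,4))
print('valve top z70 scene',[plane(S,s(*p),.07).round(3)[:2].tolist() for p in [(327,182),(515,300),(567,245),(390,135)]])
print('valve top z70 side',[plane(D,d(*p),.07).round(3)[:2].tolist() for p in [(70,190),(140,245),(345,148),(270,100)]])
print('box z50',[plane(S,s(*p),.05).round(3)[:2].tolist() for p in [(118,315),(208,390),(300,330),(208,252)]])
print('bottle base side',plane(D,d(692,385),0), 'cap top', plane(D,d(712,215),.11))
print('bottle scene top',plane(S,(302,284),.11))
print('brass',plane(S,(131,303),.04),'ball tri',tri(S,(190,235),D,(318,275)))
E
```

```text
bar-y [0.4669 0.1488 0.1277] 0.002
bar+y [0.4459 0.2    0.1232] 0.0018
button [0.493  0.0199 0.0683] 0.0007
box1 [ 0.4781 -0.0223  0.0461] 0.0024
box2 [0.5607 0.0015 0.0478] 0.004
box3 [0.5408 0.0738 0.0471] 0.0009
box4 [0.4554 0.0482 0.0438] 0.0043
bracket [0.4792 0.1398 0.0259] 0.0034
sleeve [0.5467 0.3564 0.0398] 0.0018
cap [0.3827 0.0212 0.0248] 0.0028
valve top z70 scene [[0.453, 0.136], [0.593, 0.196], [0.568, 0.248], [0.432, 0.193]]
valve top z70 side [[0.426, 0.193], [0.449, 0.133], [0.587, 0.186], [0.561, 0.245]]
box z50 [[0.482, -0.024], [0.561, 0.003], [0.542, 0.073], [0.458, 0.048]]
bottle base side [0.72860508 0.00770943 0.        ] cap top [0.73025278 0.01766558 0.11      ]
bottle scene top [0.73471493 0.01695824 0.11      ]
brass [ 0.56354462 -0.36294723  0.04      ] ball tri (array([ 0.49191757, -0.17791803,  0.12224599]), np.float64(0.004815314437697359))
```

```bash
python3 - <<'E'
from h import *
S=cam('scene1');D=cam('side1')
print('bigbtn',tri(S,(304,147),D,(169,185)))
print('big corners z.07',[plane(S,p,.07).round(3)[:2] for p in [(284,160),(302,178),(330,163),(311,147)]])
print('turq bar',tri(S,(392,139),D,(197,118)))
print(nose_length() if callable(nose_length) else nose_length)
E
```

```text
bigbtn (array([0.27230296, 0.25922206, 0.08534786]), np.float64(0.0080183529420649))
big corners z.07 [array([0.28 , 0.187]), array([0.378, 0.2  ]), array([0.355, 0.309]), array([0.261, 0.292])]
turq bar (array([0.39535192, 0.50019182, 0.12429034]), np.float64(0.003347911916036675))
0.014
```

Emit:
{"method": "servo_tool", "body": {
  "commands": [
    {"z": -0.01},
    {"z": -0.02,"wz": -5},
    {"z": -0.03,"wz": -12},
    {"z": -0.04,"wz": -20},
    {"z": -0.04,"wz": -28},
    {"z": -0.04,"wz": -36},
    {"z": -0.04,"wz": -44},
    {"z": -0.04,"wz": -49.2},
    {"z": -0.04,"wz": -49.2},
    {"z": -0.04,"wz": -49.2}
  ],
  "fingers": 0
}}

```text
schema error: expected keys x, y, z, wx, wy, wz
```

Emit:
{"method": "servo_tool", "body": {
  "commands": [
    {"x": 0,"y": 0,"z": -0.01,"wx": 0,"wy": 0,"wz": 0},
    {"x": 0,"y": 0,"z": -0.02,"wx": 0,"wy": 0,"wz": -5},
    {"x": 0,"y": 0,"z": -0.03,"wx": 0,"wy": 0,"wz": -12},
    {"x": 0,"y": 0,"z": -0.04,"wx": 0,"wy": 0,"wz": -20},
    {"x": 0,"y": 0,"z": -0.04,"wx": 0,"wy": 0,"wz": -28},
    {"x": 0,"y": 0,"z": -0.04,"wx": 0,"wy": 0,"wz": -36},
    {"x": 0,"y": 0,"z": -0.04,"wx": 0,"wy": 0,"wz": -44},
    {"x": 0,"y": 0,"z": -0.04,"wx": 0,"wy": 0,"wz": -49.2},
    {"x": 0,"y": 0,"z": -0.04,"wx": 0,"wy": 0,"wz": -49.2},
    {"x": 0,"y": 0,"z": -0.04,"wx": 0,"wy": 0,"wz": -49.2}
  ],
  "fingers": 0
}}

```text
time: 1.4
eef_pos: [0.2811, 0.558, 0.2479]
tool_rot: [-180.0, -0.0, -157.7]
wrist_force: [-0.3, -0.2, 0.5]
finger_gap: 0.001
```

Emit:
{"method": "servo_tool", "body": {
  "commands": [
    {"x": 0.002,"y": -0.03,"z": 0,"wx": 0,"wy": 0,"wz": 0},
    {"x": 0.005,"y": -0.08,"z": 0,"wx": 0,"wy": 0,"wz": 0},
    {"x": 0.009,"y": -0.13,"z": 0,"wx": 0,"wy": 0,"wz": 0},
    {"x": 0.012,"y": -0.18,"z": 0,"wx": 0,"wy": 0,"wz": 0},
    {"x": 0.016,"y": -0.235,"z": 0,"wx": 0,"wy": 0,"wz": 0},
    {"x": 0.019,"y": -0.29,"z": 0,"wx": 0,"wy": 0,"wz": 0},
    {"x": 0.023,"y": -0.34,"z": 0,"wx": 0,"wy": 0,"wz": 0},
    {"x": 0.026,"y": -0.39,"z": 0,"wx": 0,"wy": 0,"wz": 0},
    {"x": 0.028,"y": -0.422,"z": 0,"wx": 0,"wy": 0,"wz": 0},
    {"x": 0.028,"y": -0.422,"z": 0,"wx": 0,"wy": 0,"wz": 0}
  ]
}}

```text
time: 2.65
eef_pos: [0.4162, 0.1553, 0.2484]
tool_rot: [-180.0, -0.0, -157.9]
wrist_force: [0.1, 0.9, 0.5]
finger_gap: 0.001
```

```bash
python3 - <<'E'
from h import *
print(nose_length() if callable(nose_length) else nose_length)
for n in ['scene','side','wrist']: save(n,n+'2')
a=cv2.imread('pics/scene2.png')[100:280,200:440]; b=cv2.imread('pics/side2.png')[70:250,120:360];c=cv2.imread('pics/wrist2.png')
cv2.imwrite('pics/m2.png',np.vstack([np.hstack([cv2.resize(a,(400,300)),cv2.resize(b,(400,300))]),np.hstack([cv2.resize(c,(400,300)),np.zeros((300,400,3),np.uint8)])]))
E
```

```text
0.014
```

View pics/m2.png

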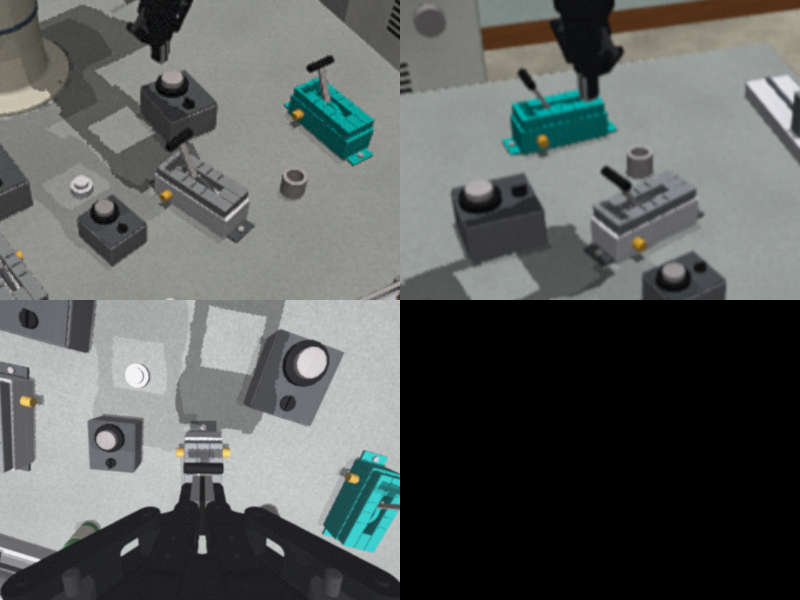

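```bash
python3 - <<'E'
from h import *
W=cam('wrist2')
print(W[1])
g=cv2.cvtColor(cv2.imread('pics/wrist2.png')[200:262,230:340],cv2.COLOR_BGR2GRAY)
cv2.imwrite('pics/w2z.png',cv2.resize(cv2.imread('pics/wrist2.png')[180:290,220:350],None,fx=6,fy=5.4))
for z in(.127,):
  print(plane(W,(258,235),z),plane(W,(313,235),z))
st=get_state();p=st['eef_pos'];print(proj(W,p+[0,0,-.014]))
E
```

```text
[0.34983948 0.1302083  0.41453733]
[0.46406255 0.15014773 0.127     ] [0.44323222 0.20110128 0.127     ]
[283.36080028 234.9976203 ]
```

View pics/w2z.png

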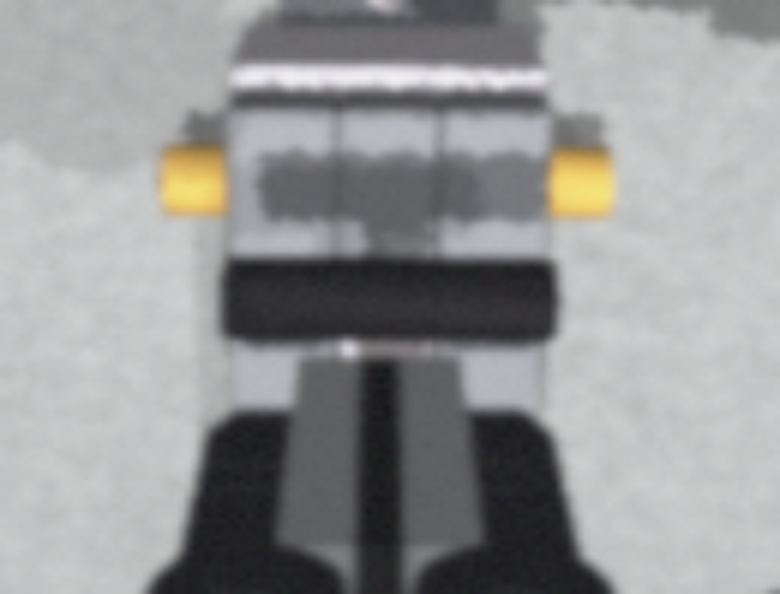

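Emit:
{"method": "servo_tool", "body": {
  "commands": [
    {"x": 0.002,"y": 0,"z": 0.02,"wx": 0,"wy": 0,"wz": 0},
    {"x": 0.005,"y": 0,"z": 0.045,"wx": 0,"wy": 0,"wz": 0},
    {"x": 0.005,"y": 0,"z": 0.07,"wx": 0,"wy": 0,"wz": 0},
    {"x": 0.005,"y": 0,"z": 0.09,"wx": 0,"wy": 0,"wz": 0},
    {"x": 0.005,"y": 0.001,"z": 0.105,"wx": 0,"wy": 0,"wz": 0},
    {"x": 0.005,"y": 0.001,"z": 0.118,"wx": 0,"wy": 0,"wz": 0},
    {"x": 0.005,"y": 0.001,"z": 0.128,"wx": 0,"wy": 0,"wz": 0},
    {"x": 0.005,"y": 0.001,"z": 0.131,"wx": 0,"wy": 0,"wz": 0},
    {"x": 0.005,"y": 0.001,"z": 0.131,"wx": 0,"wy": 0,"wz": 0},
    {"x": 0.005,"y": 0.001,"z": 0.131,"wx": 0,"wy": 0,"wz": 0}
  ]
}}

```text
time: 4.05
eef_pos: [0.4106, 0.1565, 0.1176]
tool_rot: [-180.0, 0.0, -157.7]
wrist_force: [-0.3, -0.4, 0.4]
finger_gap: -0.003
```

```bash
python3 - <<'E'
from h import *
for n in ['scene','side']: save(n,n+'3')
a=cv2.imread('pics/scene3.png')[100:280,200:440]; b=cv2.imread('pics/side3.png')[70:250,120:360]
cv2.imwrite('pics/m3.png',np.hstack([cv2.resize(a,(400,300)),cv2.resize(b,(400,300))]))
E
```

```text
(no output)
```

View pics/m3.png

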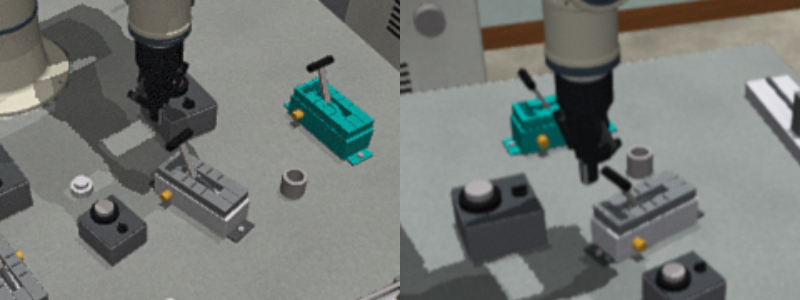

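Emit:
{"method": "servo_tool", "body": {
  "commands": [
    {"x": -0.01,"y": 0,"z": 0,"wx": 0,"wy": 0,"wz": 0},
    {"x": -0.02,"y": 0,"z": 0,"wx": 0,"wy": 0,"wz": 0},
    {"x": -0.026,"y": 0,"z": 0,"wx": 0,"wy": 0,"wz": 0},
    {"x": -0.032,"y": 0,"z": 0,"wx": 0,"wy": 0,"wz": 0},
    {"x": -0.038,"y": 0,"z": 0,"wx": 0,"wy": 0,"wz": 0},
    {"x": -0.044,"y": 0,"z": 0,"wx": 0,"wy": 0,"wz": 0},
    {"x": -0.05,"y": 0,"z": 0,"wx": 0,"wy": 0,"wz": 0},
    {"x": -0.056,"y": 0,"z": 0,"wx": 0,"wy": 0,"wz": 0},
    {"x": -0.062,"y": 0,"z": 0,"wx": 0,"wy": 0,"wz": 0},
    {"x": -0.068,"y": 0,"z": 0,"wx": 0,"wy": 0,"wz": 0}
  ]
}}

```text
time: 5.4
eef_pos: [0.4739, 0.1824, 0.1176]
tool_rot: [-180.0, 0.0, -157.7]
wrist_force: [-1.0, 0.4, 0.2]
finger_gap: -0.0
```

```bash
python3 - <<'E'
from h import *
for n in ['scene','side']: save(n,n+'4')
a=cv2.imread('pics/scene4.png')[100:280,200:440]; b=cv2.imread('pics/side4.png')[70:250,120:360]
cv2.imwrite('pics/m4.png',np.hstack([cv2.resize(a,(400,300)),cv2.resize(b,(400,300))]))
E
```

```text
(no output)
```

View pics/m4.png

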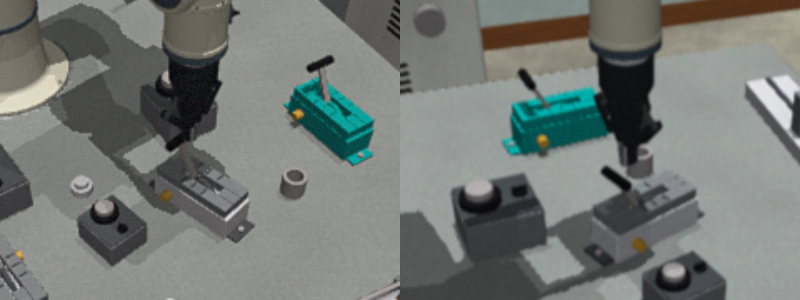

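```bash
python3 - <<'E'
from h import *
p=get_state()['eef_pos'];print(p)
out=[]
for f,(y0,x0) in (('scene4',(140,240)),('side4',(110,180))):
    c=cam(f); im=cv2.imread(f'pics/{f}.png')
    for q in (p,p-[0,0,.014]): print(f,proj(c,q))
    print('bar',proj(c,[.4565,.1745,.127]))
    im=cv2.resize(im[y0:y0+120,x0:x0+120],(400,400),interpolation=cv2.INTER_CUBIC)
    q=(proj(c,p-[0,0,.014])-[x0,y0]+.5)*400/120
    cv2.circle(im,tuple(int(v) for v in q),4,(0,0,255),1); out.append(im)
cv2.imwrite('pics/z4.png',np.hstack(out))
save('wrist','wrist4')
E
```

```text
[0.47420816 0.18247622 0.11755212]
scene4 [312.51259491 188.93684723]
scene4 [312.29440729 192.4820199 ]
bar [307.14633907 183.36709781]
side4 [255.44530639 175.91374607]
side4 [255.52919438 180.66139243]
bar [249.20122537 175.707757  ]
```

View pics/z4.png

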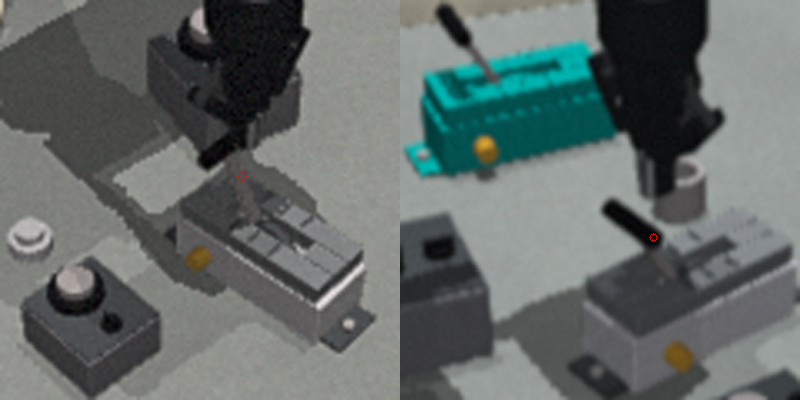

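View pics/wrist4.png

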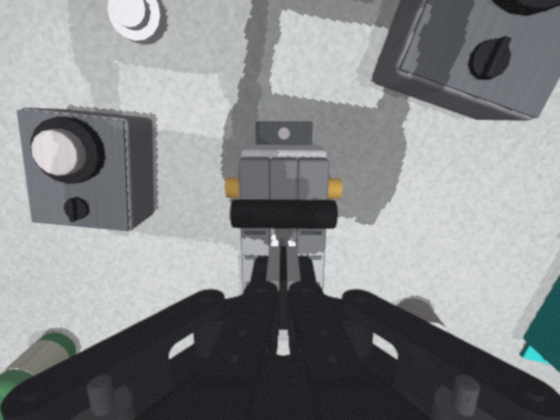

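```bash
python3 - <<'E'
from h import *
S=cam('scene4');D=cam('side4');W=cam('wrist4')
print(get_state())
print(tri(S,(313.5,185),D,(256,168)))
print(plane(W,(283.5,213),.127),W[1],W[2][:,2])
a=cv2.imread('pics/side3.png')[90:210,180:300]; b=cv2.imread('pics/scene3.png')[110:230,240:360]
cv2.imwrite('pics/z3.png',np.hstack([cv2.resize(i,(400,400),interpolation=cv2.INTER_CUBIC) for i in (b,a)]))
E
```

```text
{'time': 5.55, 'q': array([ 1.43165692e+01,  2.56731171e+01,  9.96557776e+01, -1.60530091e-02,
        5.46536790e+01, -9.79568545e+01]), 'joint_vel': array([-0.05890323, -0.23914854,  0.79955475, -0.02126547, -0.19636418,
       -0.0815145 ]), 'tau': array([ 1.15604640e-02, -7.29640102e+01, -2.84628689e+01,  5.78823543e-03,
       -2.17169803e-02,  2.23789550e-02]), 'eef_pos': array([0.47372503, 0.18232259, 0.11750926]), 'tool_rot': array([-1.79984617e+02,  1.54445364e-02, -1.57717289e+02]), 'wrist_force': array([-0.23813062, -1.43483621,  0.86996085]), 'moment': array([-0.03662142,  0.00837304, -0.0290039 ]), 'finger_gap': -0.0006870542995680376}
(array([0.4773137 , 0.18363315, 0.13739167]), np.float64(0.0035646700623016567))
[0.45386264 0.1745892  0.127     ] [0.40833265 0.15550665 0.28376728] [-0.25976388 -0.1065853   0.95977201]
```

View pics/z3.png

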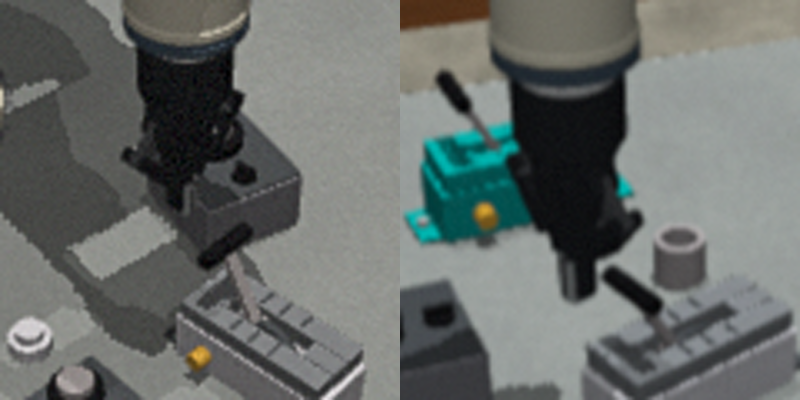

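```bash
python3 - <<'E'
from h import *
S=cam('scene3');D=cam('side3')
print(tri(S,(292.8,171),D,(233.3,178.5)))
S=cam('scene1');D=cam('side1');s=lambda x,y:x
for z in (0,.03): print(proj(cam('wrist2'),np.array([.4162,.1553,.2484+z])))
E
```

```text
(array([0.41160687, 0.15146356, 0.14443378]), np.float64(0.0019892112892694993))
[279.51270412 243.7648075 ]
[278.89372439 267.99601646]
```

The lever did not move, and the wrist force stayed near zero. Triangulating the fingertips puts them at z≈0.14, about 35 mm higher than the TCP and nose length imply, so they passed over the bar. I'll lift, back off and go lower, relying on the measured tip height.

Emit:
{"method": "servo_tool", "body": {
  "commands": [
    {"x": 0,"y": 0,"z": -0.015,"wx": 0,"wy": 0,"wz": 0},
    {"x": 0,"y": 0,"z": -0.03,"wx": 0,"wy": 0,"wz": 0},
    {"x": 0.02,"y": 0,"z": -0.03,"wx": 0,"wy": 0,"wz": 0},
    {"x": 0.045,"y": 0,"z": -0.03,"wx": 0,"wy": 0,"wz": 0},
    {"x": 0.07,"y": 0,"z": -0.03,"wx": 0,"wy": 0,"wz": 0},
    {"x": 0.072,"y": 0,"z": -0.02,"wx": 0,"wy": 0,"wz": 0},
    {"x": 0.072,"y": 0,"z": 0,"wx": 0,"wy": 0,"wz": 0},
    {"x": 0.072,"y": 0,"z": 0.015,"wx": 0,"wy": 0,"wz": 0},
    {"x": 0.072,"y": 0,"z": 0.028,"wx": 0,"wy": 0,"wz": 0},
    {"x": 0.072,"y": 0,"z": 0.032,"wx": 0,"wy": 0,"wz": 0}
  ]
}}

```text
time: 6.8
eef_pos: [0.4071, 0.155, 0.0846]
tool_rot: [-180.0, -0.0, -157.7]
wrist_force: [-0.6, 0.2, 0.5]
finger_gap: -0.008
```

```bash
python3 - <<'E'
from h import *
out=[]
p=get_state()['eef_pos'];print(p)
for n,(y0,x0) in (('scene',(110,240)),('side',(90,180))):
    save(n,n+'5'); im=cv2.imread(f'pics/{n}5.png')[y0:y0+120,x0:x0+120]; out.append(cv2.resize(im,(400,400),interpolation=cv2.INTER_CUBIC))
    c=cam(n+'5')
    for dz in (-.014,.02): print(n,(proj(c,p+[0,0,dz])-[x0,y0])*400/120+[0 if n=='scene' else 400,0])
cv2.imwrite('pics/z5.png',np.hstack(out))
E
```

```text
[0.40705346 0.15500273 0.08464967]
scene [176.04252356 262.09029533]
scene [176.45663802 234.10528433]
side [573.56029388 376.53207937]
side [571.58723549 338.39577819]
```

View pics/z5.png

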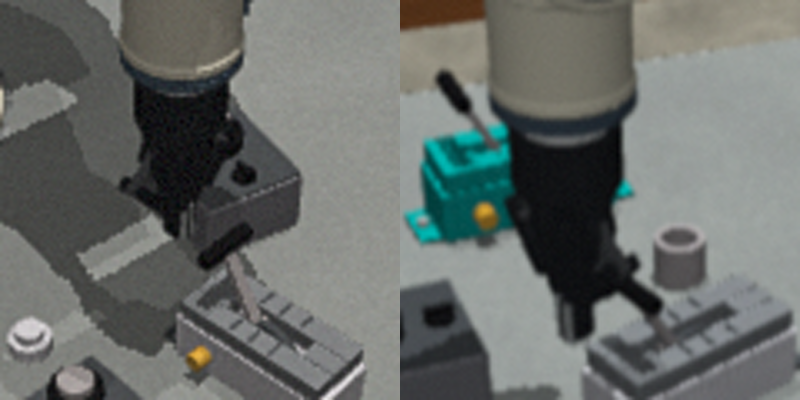

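Emit:
{"method": "servo_tool", "body": {
  "commands": [
    {"x": -0.012,"y": 0,"z": 0,"wx": 0,"wy": 0,"wz": 0},
    {"x": -0.022,"y": 0,"z": 0,"wx": 0,"wy": 0,"wz": 0},
    {"x": -0.028,"y": 0,"z": 0,"wx": 0,"wy": 0,"wz": 0},
    {"x": -0.034,"y": 0,"z": 0,"wx": 0,"wy": 0,"wz": 0},
    {"x": -0.04,"y": 0,"z": 0,"wx": 0,"wy": 0,"wz": 0},
    {"x": -0.046,"y": 0,"z": 0,"wx": 0,"wy": 0,"wz": 0},
    {"x": -0.052,"y": 0,"z": 0,"wx": 0,"wy": 0,"wz": 0},
    {"x": -0.058,"y": 0,"z": 0,"wx": 0,"wy": 0,"wz": 0},
    {"x": -0.064,"y": 0,"z": 0,"wx": 0,"wy": 0,"wz": 0},
    {"x": -0.07,"y": 0,"z": 0,"wx": 0,"wy": 0,"wz": 0}
  ]
}}

```text
time: 8.15
eef_pos: [0.4726, 0.1818, 0.0852]
tool_rot: [-180.0, 0.0, -157.7]
wrist_force: [-0.6, 0.7, 0.3]
finger_gap: 0.0
```

```bash
python3 - <<'E'
from h import *
out=[]
for n,(y0,x0) in (('scene',(110,240)),('side',(90,180))):
    save(n,n+'6'); im=cv2.imread(f'pics/{n}6.png')[y0:y0+120,x0:x0+120]; out.append(cv2.resize(im,(400,400),interpolation=cv2.INTER_CUBIC))
cv2.imwrite('pics/z6.png',np.hstack(out))
E
```

```text
(no output)
```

View pics/z6.png

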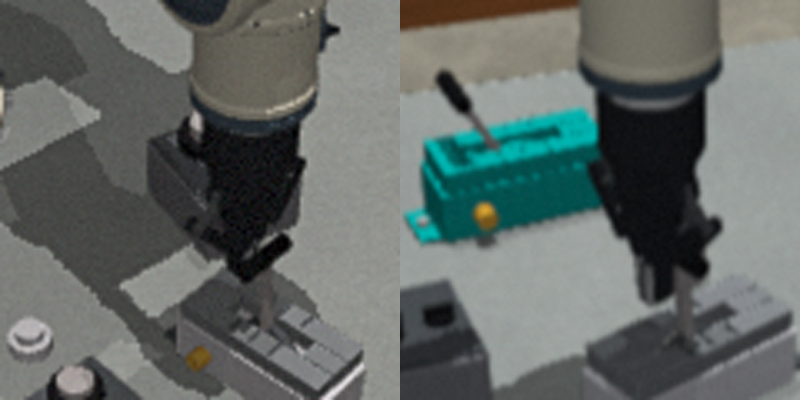

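Now the lever stands upright at the first detent, with its bar at side-crop (695,260). I'll keep pushing.

Emit:
{"method": "servo_tool", "body": {
  "commands": [
    {"x": -0.006,"y": 0,"z": 0,"wx": 0,"wy": 0,"wz": 0},
    {"x": -0.012,"y": 0,"z": 0,"wx": 0,"wy": 0,"wz": 0},
    {"x": -0.018,"y": 0,"z": 0,"wx": 0,"wy": 0,"wz": 0},
    {"x": -0.024,"y": 0,"z": 0,"wx": 0,"wy": 0,"wz": 0},
    {"x": -0.03,"y": 0,"z": 0,"wx": 0,"wy": 0,"wz": 0},
    {"x": -0.036,"y": 0,"z": 0,"wx": 0,"wy": 0,"wz": 0},
    {"x": -0.042,"y": 0,"z": 0,"wx": 0,"wy": 0,"wz": 0},
    {"x": -0.046,"y": 0,"z": 0,"wx": 0,"wy": 0,"wz": 0},
    {"x": -0.05,"y": 0,"z": 0,"wx": 0,"wy": 0,"wz": 0},
    {"x": -0.05,"y": 0,"z": 0,"wx": 0,"wy": 0,"wz": 0}
  ]
}}

```text
time: 9.5
eef_pos: [0.5196, 0.201, 0.0853]
tool_rot: [-180.0, 0.1, -157.7]
wrist_force: [-0.0, -0.4, 0.4]
finger_gap: 0.001
```

```bash
python3 - <<'E'
from h import *
out=[]
for n,(y0,x0) in (('scene',(130,260)),('side',(90,200))):
    save(n,n+'7'); im=cv2.imread(f'pics/{n}7.png')[y0:y0+120,x0:x0+120]; out.append(cv2.resize(im,(400,400),interpolation=cv2.INTER_CUBIC))
cv2.imwrite('pics/z7.png',np.hstack(out))
E
```

```text
(no output)
```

View pics/z7.png

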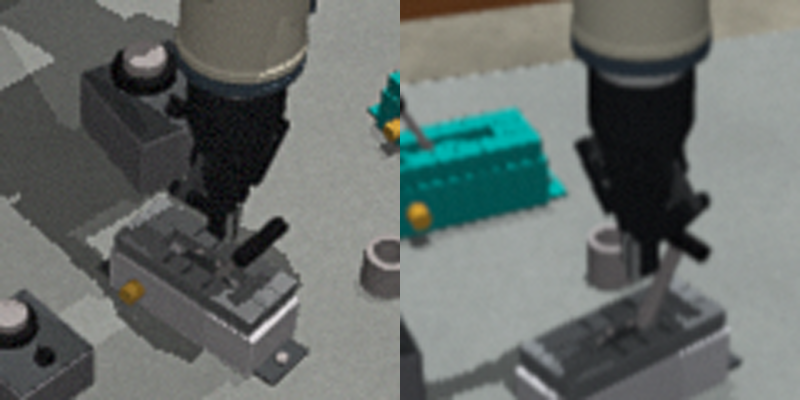

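```bash
python3 - <<'E'
from h import *
print(tri(cam('scene7'),(338,203),cam('side7'),(287.6,159)))
print(proj(cam('scene7'),[.5515,.214,.127]),proj(cam('side7'),[.5515,.214,.127]))
E
```

```text
(array([0.5648131 , 0.20951597, 0.13315977]), np.float64(0.0020156831272741815))
[336.6069196  201.14868976] [281.6647959  160.68403386]
```

Emit:
{"method": "servo_tool", "body": {
  "commands": [
    {"x": 0.008,"y": 0,"z": 0,"wx": 0,"wy": 0,"wz": 0},
    {"x": 0.01,"y": 0,"z": -0.02,"wx": 0,"wy": 0,"wz": 0},
    {"x": 0.01,"y": 0,"z": -0.05,"wx": 0,"wy": 0,"wz": 0},
    {"x": 0.01,"y": 0,"z": -0.08,"wx": 0,"wy": 0,"wz": 0},
    {"x": 0.015,"y": -0.01,"z": -0.1,"wx": 0,"wy": 0,"wz": 0},
    {"x": 0.035,"y": -0.045,"z": -0.1,"wx": 0,"wy": 0,"wz": 0},
    {"x": 0.055,"y": -0.085,"z": -0.1,"wx": 0,"wy": 0,"wz": 0},
    {"x": 0.075,"y": -0.125,"z": -0.1,"wx": 0,"wy": 0,"wz": 0},
    {"x": 0.093,"y": -0.157,"z": -0.1,"wx": 0,"wy": 0,"wz": 0},
    {"x": 0.093,"y": -0.157,"z": -0.1,"wx": 0,"wy": 0,"wz": 0}
  ]
}}

```text
time: 10.85
eef_pos: [0.4916, 0.0183, 0.1852]
tool_rot: [-180.0, 0.0, -157.9]
wrist_force: [0.4, -0.3, -0.0]
finger_gap: 0.007
```

```bash
python3 - <<'E'
from h import *
out=[]
p=get_state()['eef_pos']; print(p)
for n,(y0,x0) in (('scene',(130,240)),('side',(130,210)),('wrist',(130,200))):
    save(n,n+'8'); im=cv2.imread(f'pics/{n}8.png')[y0:y0+130,x0:x0+130]; out.append(cv2.resize(im,(400,400),interpolation=cv2.INTER_CUBIC))
    c=cam(n+'8'); print(n,proj(c,p+[0,0,.02]),'btn',proj(c,[.493,.02,.07]))
cv2.imwrite('pics/z8.png',np.hstack(out[:2]))
E
```

```text
[0.49155556 0.01834287 0.18522166]
scene [259.38386879 188.54077391] btn [262.41597949 223.86613591]
side [284.80518157 182.42252436] btn [284.05103476 230.95794251]
wrist [279.58870936 256.95584373] btn [282.03318442 196.1964733 ]
```

View pics/z8.png

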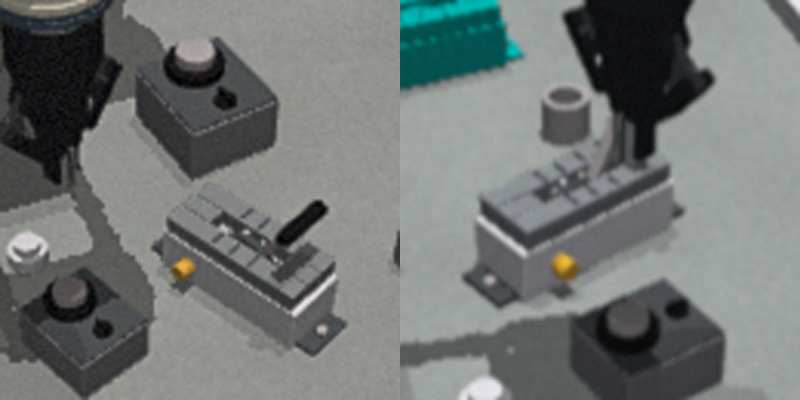

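View pics/wrist8.png

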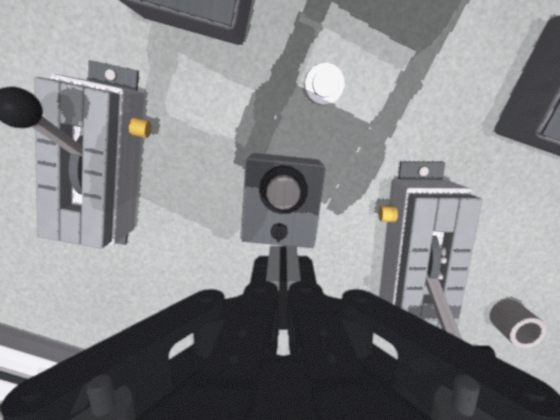

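```bash
python3 - <<'E'
from h import *
u=np.array([np.cos(np.radians(22.3)),np.sin(np.radians(22.3)),0]);n=np.array([-u[1],u[0],0])
c0=np.array([.4555,.175,.127])
piv=c0+u*.0518; piv[2]=.03
for f,p in (('scene8',(338.2,202.2)),('scene1',(220+385/4.4,160+105/4.4)),('scene6',(240+80,110+257*.3))):
    t,v=ray(cam(f),p); X=t+v*((piv-t)@n)/(v@n); d=X-piv; print(f,X.round(4),'angle',np.arctan2(d@u,d[2])+.49,np.linalg.norm(d))
print(plane(cam('wrist8'),(285,191),.072))
E
```

```text
scene8 [0.5562 0.2163 0.1263] angle 1.0244541659478277 0.11188695772903526
scene1 [0.4568 0.1755 0.1249] angle 0.0018979595883614753 0.10745367481476091
scene6 [0.4972 0.1921 0.141 ] angle 0.42965214548248437 0.11119524909526672
[0.48684714 0.02048177 0.072     ]
```

Emit:
{"method": "servo_tool", "body": {
  "commands": [
    {"x": 0,"y": 0,"z": 0.02,"wx": 0,"wy": 0,"wz": 0},
    {"x": 0,"y": 0,"z": 0.045,"wx": 0,"wy": 0,"wz": 0},
    {"x": 0,"y": 0,"z": 0.065,"wx": 0,"wy": 0,"wz": 0},
    {"x": 0,"y": 0,"z": 0.08,"wx": 0,"wy": 0,"wz": 0},
    {"x": 0,"y": 0,"z": 0.09,"wx": 0,"wy": 0,"wz": 0},
    {"x": 0,"y": 0,"z": 0.1,"wx": 0,"wy": 0,"wz": 0},
    {"x": 0,"y": 0,"z": 0.108,"wx": 0,"wy": 0,"wz": 0},
    {"x": 0,"y": 0,"z": 0.115,"wx": 0,"wy": 0,"wz": 0},
    {"x": 0,"y": 0,"z": 0.118,"wx": 0,"wy": 0,"wz": 0},
    {"x": 0,"y": 0,"z": 0.118,"wx": 0,"wy": 0,"wz": 0}
  ]
}}

```text
time: 12.25
eef_pos: [0.4923, 0.0207, 0.0672]
tool_rot: [-180.0, 0.0, -157.7]
wrist_force: [0.2, -0.8, -0.0]
finger_gap: -0.002
```

```bash
python3 - <<'E'
from h import *
out=[]
for n,(y0,x0) in (('scene',(150,200)),('side',(150,220))):
    save(n,n+'9'); im=cv2.imread(f'pics/{n}9.png')[y0:y0+130,x0:x0+130]; out.append(cv2.resize(im,(400,400),interpolation=cv2.INTER_CUBIC))
cv2.imwrite('pics/z9.png',np.hstack(out[:2]))
E
```

```text
(no output)
```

View pics/z9.png

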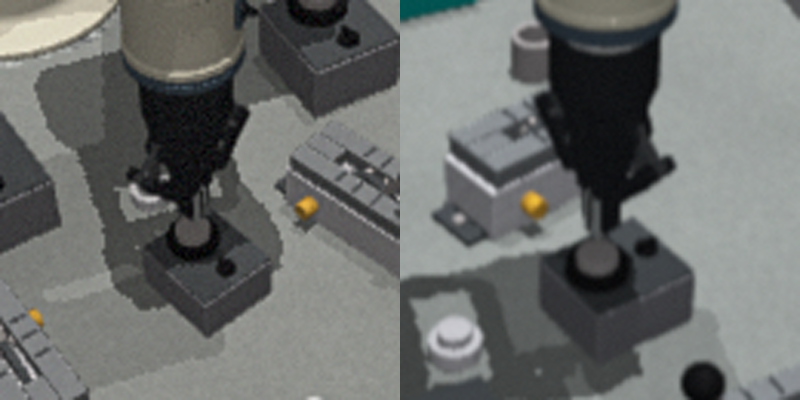

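Emit:
{"method": "servo_tool", "body": {
  "commands": [
    {"x": 0,"y": 0,"z": 0.003,"wx": 0,"wy": 0,"wz": 0},
    {"x": 0,"y": 0,"z": 0.006,"wx": 0,"wy": 0,"wz": 0},
    {"x": 0,"y": 0,"z": 0.009,"wx": 0,"wy": 0,"wz": 0},
    {"x": 0,"y": 0,"z": 0.011,"wx": 0,"wy": 0,"wz": 0},
    {"x": 0,"y": 0,"z": 0.013,"wx": 0,"wy": 0,"wz": 0},
    {"x": 0,"y": 0,"z": 0.014,"wx": 0,"wy": 0,"wz": 0},
    {"x": 0,"y": 0,"z": 0.015,"wx": 0,"wy": 0,"wz": 0},
    {"x": 0,"y": 0,"z": 0.016,"wx": 0,"wy": 0,"wz": 0},
    {"x": 0,"y": 0,"z": 0.016,"wx": 0,"wy": 0,"wz": 0},
    {"x": 0,"y": 0,"z": 0.016,"wx": 0,"wy": 0,"wz": 0}
  ]
}}

```text
time: 13.6
eef_pos: [0.4925, 0.0207, 0.0514]
tool_rot: [-180.0, 0.1, -157.7]
wrist_force: [-0.1, -1.4, -0.0]
finger_gap: -0.002
```

Emit:
{"method": "servo_tool", "body": {
  "commands": [
    {"x": 0,"y": 0,"z": 0.001,"wx": 0,"wy": 0,"wz": 0},
    {"x": 0,"y": 0,"z": 0.002,"wx": 0,"wy": 0,"wz": 0},
    {"x": 0,"y": 0,"z": 0.003,"wx": 0,"wy": 0,"wz": 0},
    {"x": 0,"y": 0,"z": 0.004,"wx": 0,"wy": 0,"wz": 0},
    {"x": 0,"y": 0,"z": 0.005,"wx": 0,"wy": 0,"wz": 0},
    {"x": 0,"y": 0,"z": 0.006,"wx": 0,"wy": 0,"wz": 0},
    {"x": 0,"y": 0,"z": 0.006,"wx": 0,"wy": 0,"wz": 0},
    {"x": 0,"y": 0,"z": 0.006,"wx": 0,"wy": 0,"wz": 0},
    {"x": 0,"y": 0,"z": 0.006,"wx": 0,"wy": 0,"wz": 0},
    {"x": 0,"y": 0,"z": 0.006,"wx": 0,"wy": 0,"wz": 0}
  ]
}}

```text
time: 14.85
eef_pos: [0.4924, 0.0208, 0.0455]
tool_rot: [-180.0, 0.1, -157.7]
wrist_force: [-0.0, -1.1, 3.9]
finger_gap: -0.001
```

```bash
python3 - <<'E'
from h import *
out=[]
p=get_state(); print(p['wrist_force'])
for n,(y0,x0) in (('scene',(190,225)),('side',(190,250))):
    save(n,n+'10'); im=cv2.imread(f'pics/{n}10.png')[y0:y0+70,x0:x0+70]; out.append(cv2.resize(im,(400,400),interpolation=cv2.INTER_CUBIC))
cv2.imwrite('pics/z10.png',np.hstack(out[:2]))
E
```

```text
[-0.04929612 -1.11531579  3.85366901]
```

View pics/z10.png

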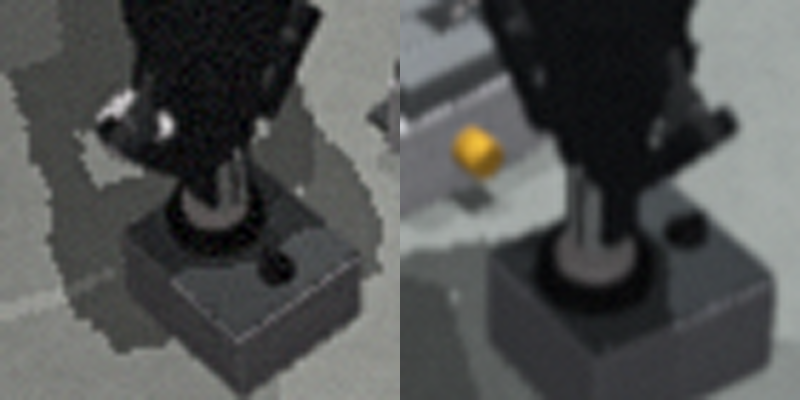

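The fingertips are on the button with 3.9 N, so I'll press to the bottom in small steps.

Emit:
{"method": "servo_tool", "body": {
  "commands": [
    {"x": 0,"y": 0,"z": 0.001,"wx": 0,"wy": 0,"wz": 0},
    {"x": 0,"y": 0,"z": 0.0015,"wx": 0,"wy": 0,"wz": 0},
    {"x": 0,"y": 0,"z": 0.002,"wx": 0,"wy": 0,"wz": 0},
    {"x": 0,"y": 0,"z": 0.0025,"wx": 0,"wy": 0,"wz": 0},
    {"x": 0,"y": 0,"z": 0.003,"wx": 0,"wy": 0,"wz": 0},
    {"x": 0,"y": 0,"z": 0.0035,"wx": 0,"wy": 0,"wz": 0},
    {"x": 0,"y": 0,"z": 0.004,"wx": 0,"wy": 0,"wz": 0},
    {"x": 0,"y": 0,"z": 0.004,"wx": 0,"wy": 0,"wz": 0},
    {"x": 0,"y": 0,"z": 0.004,"wx": 0,"wy": 0,"wz": 0},
    {"x": 0,"y": 0,"z": 0.004,"wx": 0,"wy": 0,"wz": 0}
  ]
}}

```text
time: 16.2
eef_pos: [0.4926, 0.0207, 0.0424]
tool_rot: [-180.0, 0.1, -157.7]
wrist_force: [-6.3, 0.5, 28.8]
finger_gap: 0.001
```

28.8 N is far above the 5 N spring, so the button is bottomed. Lifting off now.

Emit:
{"method": "servo_tool", "body": {
  "commands": [
    {"x": 0,"y": 0,"z": -0.004,"wx": 0,"wy": 0,"wz": 0},
    {"x": 0,"y": 0,"z": -0.015,"wx": 0,"wy": 0,"wz": 0},
    {"x": 0,"y": 0,"z": -0.035,"wx": 0,"wy": 0,"wz": 0},
    {"x": 0,"y": 0,"z": -0.06,"wx": 0,"wy": 0,"wz": 0},
    {"x": 0,"y": 0,"z": -0.09,"wx": 0,"wy": 0,"wz": 0},
    {"x": 0,"y": 0,"z": -0.12,"wx": 0,"wy": 0,"wz": 0},
    {"x": 0,"y": 0,"z": -0.15,"wx": 0,"wy": 0,"wz": 0},
    {"x": 0,"y": 0,"z": -0.17,"wx": 0,"wy": 0,"wz": 0},
    {"x": 0,"y": 0,"z": -0.17,"wx": 0,"wy": 0,"wz": 0},
    {"x": 0,"y": 0,"z": -0.17,"wx": 0,"wy": 0,"wz": 0}
  ]
}}

```text
time: 17.45
eef_pos: [0.4919, 0.0207, 0.2119]
tool_rot: [-180.0, 0.1, -157.7]
wrist_force: [-0.0, -0.3, -0.4]
finger_gap: 0.002
```

```bash
python3 - <<'E'
from h import *
for n in ['scene','side']: save(n,n+'11')
cv2.imwrite('pics/m11.png',np.hstack([cv2.resize(cv2.imread(f'pics/{n}11.png'),(400,300)) for n in ('scene','side')]))
for a,r in (('sleeve',(360,195,390,222)),('cap',(238,200,260,222)),('bottle',(285,275,320,318)),('coupling',(118,292,145,320)),('vent',(175,225,235,310)),('button',(250,215,275,240))):
    x0,y0,x1,y1=r; d=cv2.absdiff(cv2.imread('pics/scene1.png')[y0:y1,x0:x1],cv2.imread('pics/scene11.png')[y0:y1,x0:x1]); print(a,d.mean().round(1))
print(get_state()['wrist_force'])
E
```

```text
sleeve 3.6
cap 19.7
bottle 3.5
coupling 3.7
vent 5.5
button 28.4
[ 0.43813134 -0.49058118 -0.79730295]
```

View pics/m11.png

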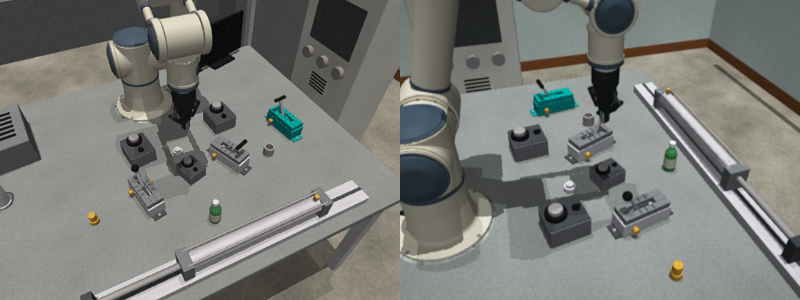

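The lever is over, the ball lever is unmoved and the loose parts are in place. The larger image differences at the end cap and button come from the arm's shadow.

```bash
python3 -c "
from workcell import *
print(sign_off())"
```

```text
the job is handed in; nothing more can be done
None
```

The supply valve's cross-bar lever is at its second stop, and the start button has been pressed fully in and released. I handed the job in at about 17.5 s; no verdict is reported.

**Lever:** With shut fingers I pushed it through the first detent to full flow. The scene camera gave an angle of about 1.02 rad, which within measuring error is the hard limit of 1.0. The side camera put the bar about 13 mm off the expected full-flow position, which I took as a bias in picking the bar centre. The lever was still over in the last picture.

**Button:** I pressed the smallest box's button straight down until the wrist force reached 28.8 N, far above the 5 N spring, so it was bottomed. I then lifted clear, and the force went back to about 0. The final pictures are too coarse to measure whether the button is fully out again.

**Bystanders:** In the last scene picture the oil bottle, coupling, sleeve and vent valve matched the start. The end cap and button areas differed, which I put down to the arm's shadow; the cap looks to be in its original place.

**Disagreement:** The fingertips sat about 35 mm higher than the TCP and `nose_length` of 14 mm imply. My first push therefore passed over the bar without moving it. After that I used the tip height measured from the cameras.

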